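Turn the resin van onto its side in the slide-jaw holder

ROBOT

A 6-joint arm with a two-finger parallel gripper is mounted at the origin on the work surface. World frame = base frame: x ahead of the robot, y to its left, z up, the work surface at z = 0. Lengths are in m, angles in degrees, forces in N, time in s.
With the tool pointing down it reaches from about 0.4 to 0.925 m from the base axis. Payload 12.5 kg.
Tool frame: the origin (TCP) lies on the centre line of the jaws, within the pads' length; the fingertips stand 8 mm ahead of it and the grasp point (between the pads) lies 11 mm behind it; z points along the fingers, y is the line along which they close (so a half turn about z gives the same grasp; the last joint's range is limited). The gripper opens to 95 mm and grips with 3 to 60 N. Pads are 20 mm wide; open, the fingers measure 119 mm over their backs; the gripper's body (75 mm by 180 mm) begins 59 mm behind the grasp point.
Start: joints at [67.632, 28.126, 89.318, -0, 62.55, -6.05], TCP at [0.176, 0.6, 0.223] pointing down, gripper open.
Joint ranges: [-177.58, 177.58], [-47.91, 125.51], [2.72, 160], [-65.01, 245.01], [3.68, 167.84], [-153.87, 153.87]. Speed limits (degrees/s): [127.2, 127.2, 159.86, 180, 180, 180].

INTERFACE

Orientations are given as a 3x3 rotation matrix whose columns are the frame's x, y, z axes.
In Python, from rig import robot gives the robot as it stands.
- The arm moves only by the tool jog_arm, never from a script. Its argument "moves" is a list of rows, each a list of 2 entries, a list of its own where there are three numbers: the shift along the world's x, y, z in m, then the turn, a rotation vector about the world's x, y, z in rad. A call has 1 to 8 rows; each row is the pose to reach, as a shift and turn from the pose commanded when the call began; what a row does not reach only later rows make up. A row lasts 1/8 s, in which the tool goes at most 62.5 mm and 10.7 degrees, less where a joint would pass 70% of its speed; a pose out of reach is approached as far as the arm can. A call with a gripper value outside its range is refused whole. "fingers" is the closure, from 0 (fully open) to 1 (shut), set as the call begins (left out, the last holds). The fingers move at their own pace and stop on an object; the grip force is fixed at half the most. Time passes only in rows, so rows that repeat a pose let the fingers close. It gives the time, the measured TCP pose, the force, the opening and the grip force at its end, in the units of the state.
- robot.state(): the state, without advancing time (a new reading comes with each control period).
- robot.camera(name): name is "scene" or "top" or "wrist"; returns the picture (400x640x3 uint8, red, green, blue); there is no depth.
- robot.calibration(name): a dict with "fx", "fy", "cx", "cy" (pixels), "k1" (the pictures are not rectified: a ray, as slopes to the right and down, at radius r is drawn at 1 + k1 r^2 times it, then the intrinsics apply), "R" (3x3) and "t" (3): a world point X has camera coordinates R X + t. Camera axes: x right, y down, z forward; pixel columns grow to the right and rows downward; lengths in m; the calibration is good to about 2 mm. A picture is of the moment at which its call begins: read the wrist's pose just before it. calibration takes no time and is no camera call; for the wrist camera it gives the pose at the moment of the call.
- robot.finish_job(): hands the job in; it is judged then, once.
Trained networks look in the newest picture that a camera, given by its name, has taken for a name from the list of things; names that differ only in an ending like _2 or _b are one class to them, and where a whole thing is asked for, a point or a joint stands for the part that bears it (a point fixed in the world has none). Each returns a list of dicts, best first, with "p" (0 to 1); they miss things now and then, are a little off and sometimes report something else, mostly with a low value. They report only what shows in the picture. A call takes as long as a camera call. They do not tell look-alikes from the thing itself.
- robot.find_in(name, camera): "position" ([column, row] in pixels, amid what is visible of it).
- robot.place_of(name, camera): "position" ([column, row] in pixels: a listed point, or the origin of a listed thing).
The state is a dict: "time_s": time; "q": joint angles; "qvel": joint speeds; "effort": joint torques, N m; "position": TCP position; "orientation": TCP orientation; "wrist_force": force on the tool from outside, world axes, zero at the start; "wrist_torque": the same for the moment, N m; "opening": finger opening in m; "grasp_force": force on a finger pad.
Only numpy, scipy, OpenCV 4.12 (cv2) and the standard library are available. Lean on these libraries where they do the work, as an engineer would, in place of code of your own. Each camera call takes 0.05 s, during which the arm holds its last target. There are 200 camera calls.

TASK

The white resin van stands upright in the slide-jaw holder; I need its filler-patched left side on top so I can sand it. Press the red release plunger right down and slide the jaw well back, tip the van over onto its side so the orange filler faces up, then press the plunger again, slide the jaw in until the van lies flat and square, held snug in the middle of both jaws, and let the plunger come back up so the jaw locks. Leave the other things on the bench where they are.

Things in the scene. Friction and masses are not known exactly. Their poses are not given: they have to be found in the camera images.
- vise: Slide-jaw holder, bolted down. Aluminium base 88 wide (its x), 190 long (its y), 20 high; origin: centre of its underside; z up. Ears 7 high to x = +/-65. Top = bed, z 20, with black rubber strips and a slot along y. Fixed grey jaw with black rubber face: y -92 to -72, 92 wide, top at z 38. The other jaw slides along y
- fixed_face (a point): Foot of the fixed jaw's clamping face: on the bed, middle of the jaw's width (vise x 0, y -72, z 20 mm). Axes as the vise's; +y points from the fixed jaw to the sliding jaw
- jaw (a joint): Jaw opening in m (gap between the clamping faces): 0 shut, 0.104 at its end stop, 0.0364 at the start on the standing van. The van, tipped in place, reaches 88 mm from the fixed jaw. Plunger up: a brake holds the jaw (about 20 N to drag it); plunger down: it slides with 1 N. It stays where it is left
- jaw_face (a point): Foot of the sliding jaw's clamping face: on the bed, middle of its width; axes as the vise's. From here the grey carriage reaches 60 mm in +y: jaw plate 16 thick, 92 wide, top 19.5 above the bed, then a deck 12 above the bed; the plunger's axis is at +37 mm
- plunger_top (a point): Centre of the flat grippy top of the red plunger head on the jaw's deck: round, 22 diameter, 12 tall; its top is 50 above the bench when up, 44 when down on the deck. Axes as the vise's; moves with the jaw. Held down by closed fingertips, it is dragged along by friction; it can also be pinched
- plunger (a joint): Plunger travel in m: 0 up (jaw braked), 0.006 fully down at its stop (jaw free). Spring: 5 N to start moving, 8 N at the stop
- van: White resin van body, 110 long (its x, nose +x), 36 wide (y), 52 high (z), 0.15 to 0.31 kg; origin: centre of its underside. Bonnet 27 long, 27 high. +y side has orange filler. It stands +y side against the fixed jaw, nose to the vise's -x. Pushed near its roof (lower, it may slide), away from the fixed jaw, it tips over its right edge (past 35 deg) and lands +y side up, roof to the sliding jaw
- tape_roll: Loose blue masking tape roll, 92 diameter x 24 high, lying flat beyond one end of the van; origin under its centre; leave alone
- paint_jar: Loose green paint jar with black cap, 38 diameter x 45 high, behind the fixed jaw; origin under its centre; leave alone
- sanding_block: Loose cork sanding block, 86 x 46 x 25 high, beyond the other end of the van; origin under its centre; leave alone
- needle_file: Loose needle file with yellow handle, 170 long (its x) x 12 x 10 high, beyond the sliding end of the base; origin under its middle; leave alone
Not all that is in view belongs to the job. Of the things shaped like the van, the white one is meant.

How it is judged:
By the outcome, as a careful person would: the job done as asked, in the order asked, and still so for the second after the job is handed in, with the robot touching nothing.
It also fails if it takes over 45 s, if anything falls off the work surface, if the arm or the gripper's body presses on something with over 40 N, if the wrist force passes 120 N, or if a joint passes its speed limit or range.

## Working session

There is one attempt and no reset: what is moved stays moved. The work goes in short steps, Python scripts to look and compute and a tool call to move; the robot and the scene stay as the last step left them, time stands still between calls to the robot, and variables do not carry over. Pictures are saved under pics/ and viewed, at most 10 in all, crops included, and the job is handed in when it is done.

Besides the shell and the picture viewer there is one more tool, called after "Call:" in YAML: its name, and indented under it one key for each argument. jog_arm: Moves the arm, as the interface text tells. Its arguments: {"type":"object","properties":{"moves":{"type":"array"},"fingers":{"type":"number"}},"required":["moves"]}

```bash
mkdir -p pics; cat > h.py <<'E'
import numpy as np, cv2
from rig import robot
def K(c): return np.array([[c["fx"],0,c["cx"]],[0,c["fy"],c["cy"]],[0,0,1.]])
def ray(c,p):
    d=cv2.undistortPoints(np.array([[p]],float),K(c),np.array([c["k1"],0,0,0.]),None,None,None,(3,100,1e-12))[0,0] if False else cv2.undistortPoints(np.array([[p]],float),K(c),np.array([c["k1"],0,0,0.]))[0,0]
    R=np.array(c["R"]);t=np.array(c["t"]); v=R.T@np.array([d[0],d[1],1]); return -R.T@t, v/np.linalg.norm(v)
def atz(c,p,z):
    o,v=ray(c,p); return o+v*(z-o[2])/v[2]
def tri(obs):
    A=np.zeros((3,3));b=np.zeros(3);L=[]
    for c,p in obs:
        o,v=ray(c,p);P=np.eye(3)-np.outer(v,v);A+=P;b+=P@o;L.append((o,P))
    X=np.linalg.solve(A,b); return X,[round(1e3*np.linalg.norm(P@(X-o)),1) for o,P in L]
def proj(c,X):
    p,_=cv2.projectPoints(np.array(X,float).reshape(-1,3),cv2.Rodrigues(np.array(c["R"]))[0],np.array(c["t"],float),K(c),np.array([c["k1"],0,0,0.]));return p[:,0]
def save(im,n): cv2.imwrite("pics/"+n,im[:,:,::-1])
E
python3 - <<'E'
from h import *
np.set_printoptions(precision=4,suppress=True)
s=robot.state();print(s["time_s"],s["position"],s["wrist_force"],s["opening"])
for n in ["scene","top"]:
    im=robot.camera(n);save(im,n+"0.png");c=robot.calibration(n);print(n,-np.array(c["R"]).T@c["t"],c["fx"])
    for k in ["vise","fixed_face","jaw_face","plunger_top","van","tape_roll","paint_jar","sanding_block","needle_file"]:
        print(k,[(np.round(d["position"],1).tolist(),round(d["p"],2)) for d in robot.place_of(k,n)][:3])
print(robot.state()["time_s"])
E
```

```text
0.0 [0.1755 0.5996 0.2221] [ 0.2788 -0.534  -0.5709] 0.09505316355849576
scene [ 0.9838 -0.3004  0.9046] 457.6091021762573
vise [([264.8, 219.9], 0.62)]
fixed_face [([248.5, 242.2], 0.62)]
jaw_face [([254.1, 226.8], 0.58)]
plunger_top [([265.1, 205.4], 0.39)]
van [([252.0, 234.1], 0.92), ([367.4, 205.8], 0.76)]
tape_roll [([321.6, 254.0], 0.82), ([298.6, 162.0], 0.52)]
paint_jar [([233.0, 288.0], 0.69)]
sanding_block [([223.6, 181.0], 0.79), ([254.9, 234.8], 0.57), ([256.2, 224.5], 0.55)]
needle_file [([299.4, 164.0], 0.76)]
top [0.5314 0.0225 0.8122] 453.9387097927727
vise [([356.6, 243.4], 0.9)]
fixed_face []
jaw_face []
plunger_top [([359.3, 247.9], 0.55)]
van [([384.6, 231.2], 0.89), ([246.8, 173.9], 0.75)]
tape_roll []
paint_jar [([443.6, 192.8], 0.91)]
sanding_block [([362.7, 329.1], 0.75)]
needle_file [([267.7, 284.1], 0.6), ([358.4, 243.9], 0.15)]
1.0
```

View pics/scene0.png

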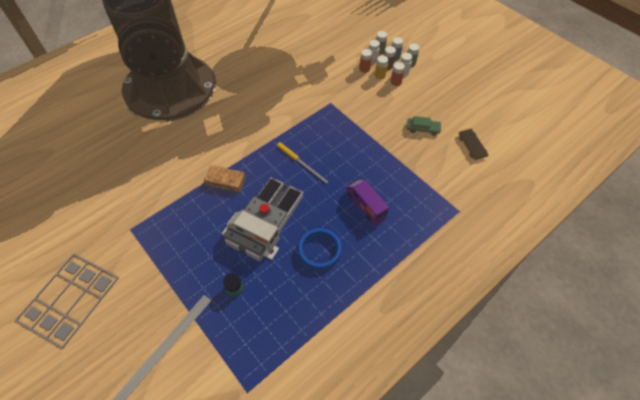

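View pics/top0.png

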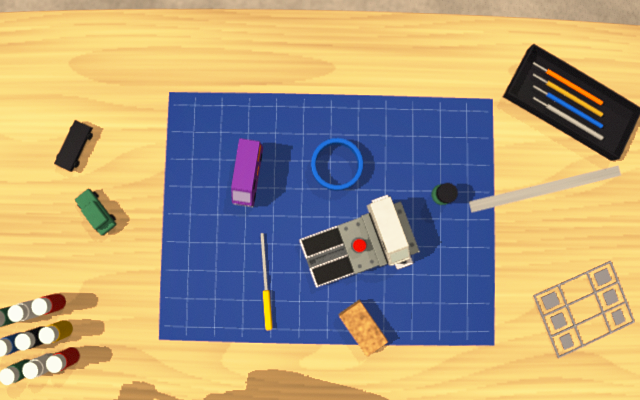

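```bash
python3 - <<'E'
from h import *
np.set_printoptions(precision=4,suppress=True)
S=robot.calibration("scene");T=robot.calibration("top")
for k,a,b in [("vise",[264.8,219.9],[356.6,243.4]),("van",[252,234.1],[384.6,231.2]),("van2",[367.4,205.8],[246.8,173.9]),("jar",[233,288],[443.6,192.8]),("plunger",[265.1,205.4],[359.3,247.9]),("block",[223.6,181],[362.7,329.1]),("file",[299.4,164],[267.7,284.1])]:
    print(k,*tri([(S,a),(T,b)]))
for k,p,z in [("ff",[248.5,242.2],.02),("jf",[254.1,226.8],.02),("pl",[265.1,205.4],.05),("tape",[321.6,254],0)]: print(k,atz(S,p,z))
print("pl top",atz(T,[359.3,247.9],.05))
E
```

```text
vise [ 0.5107 -0.052  -0.004 ] [np.float64(2.0), np.float64(2.0)]
van [ 0.5328 -0.0998  0.0169] [np.float64(3.0), np.float64(3.0)]
van2 [ 0.6339  0.1507 -0.0041] [np.float64(0.6), np.float64(0.6)]
jar [ 0.6044 -0.2039  0.011 ] [np.float64(0.4), np.float64(0.4)]
plunger [ 0.5074 -0.048   0.0507] [np.float64(2.7), np.float64(2.7)]
block [ 0.3597 -0.0639 -0.003 ] [np.float64(0.6), np.float64(0.6)]
file [ 0.4366  0.1076 -0.0051] [np.float64(0.3), np.float64(0.3)]
ff [ 0.5436 -0.1202  0.02  ]
jf [ 0.5207 -0.0886  0.02  ]
pl [ 0.5087 -0.0457  0.05  ]
tape [ 0.6601 -0.012   0.    ]
pl top [ 0.5058 -0.0502  0.05  ]
```

The white van is in the vise (top 390,231; scene 252,234). The things that could be mistaken for it are the purple van (top 247,174), the green car (95,212) and the black car (73,146). I choose the white one and will check it in a close wrist crop.

```bash
python3 - <<'E'
from h import *
np.set_printoptions(precision=3,suppress=True)
s=robot.state();print(np.array(s["orientation"]))
c=robot.calibration("wrist");R=np.array(c["R"]);print("wrist cam",-R.T@c["t"]-s["position"],R, c["fx"])
E
```

```text
[[-0.96   0.281  0.   ]
 [ 0.281  0.96   0.   ]
 [ 0.     0.    -1.   ]]
wrist cam [-0.066  0.02   0.162] [[ 0.281  0.96   0.   ]
 [ 0.93  -0.272  0.247]
 [ 0.237 -0.069 -0.969]] 299.604029506448
```

Call:
jog_arm:
  moves:
    - [[0.325,-0.66,0.03],[0,0,-0.855]]
    - [[0.325,-0.66,0.03],[0,0,-0.855]]
    - [[0.325,-0.66,0.03],[0,0,-0.855]]
    - [[0.325,-0.66,0.03],[0,0,-0.855]]
    - [[0.325,-0.66,0.03],[0,0,-0.855]]
    - [[0.325,-0.66,0.03],[0,0,-0.855]]
    - [[0.325,-0.66,0.03],[0,0,-0.855]]
    - [[0.325,-0.66,0.03],[0,0,-0.855]]
  fingers: 0.6

```text
time_s: 2.0
position: [0.3969, 0.1498, 0.2435]
orientation: [[-0.418, 0.909, 0.001], [0.909, 0.418, 0.0], [-0.0, 0.001, -1.0]]
wrist_force: [1.5, 1.6, 0.9]
opening: 0.0382
grasp_force: 0.0
```

Call:
jog_arm:
  moves:
    - [[0.025,-0.053,0.01],[0,0,0]]
    - [[0.05,-0.106,0.01],[0,0,0]]
    - [[0.075,-0.159,0.01],[0,0,0]]
    - [[0.1,-0.21,0.01],[0,0,0]]
    - [[0.1,-0.21,0.01],[0,0,0]]

```text
time_s: 2.62
position: [0.4974, -0.0613, 0.2527]
orientation: [[-0.414, 0.91, 0.0], [0.91, 0.414, -0.0], [-0.0, 0.0, -1.0]]
wrist_force: [-0.3, -0.0, 0.1]
opening: 0.0378
grasp_force: 0.0
```

```bash
python3 - <<'E'
from h import *
import json
np.set_printoptions(precision=4,suppress=True)
s=robot.state();print(s["time_s"],s["position"],s["wrist_force"],s["opening"])
c=robot.calibration("wrist");im=robot.camera("wrist");save(im,"w1.png")
json.dump({k:np.array(v).tolist() for k,v in c.items()},open("w1.json","w"))
for k in ["vise","fixed_face","jaw_face","plunger_top","van"]:
    for d in robot.place_of(k,"wrist")[:2]:
        p=d["position"];z={"plunger_top":.05,"vise":0}.get(k,.02);print(k,np.round(p,1),round(d["p"],2),atz(c,p,z))
E
```

```text
2.625 [ 0.4974 -0.0613  0.2527] [-0.2507 -0.0304  0.0717] 0.0377758793601081
vise [334.9 171.3] 0.72 [ 0.5167 -0.0531  0.    ]
jaw_face [331.4 201. ] 0.68 [ 0.5274 -0.0895  0.02  ]
plunger_top [332.6 171.2] 0.66 [ 0.5083 -0.0474  0.05  ]
van [335.2 210.1] 0.82 [ 0.5377 -0.0991  0.02  ]
van [477.7  73.3] 0.65 [0.6247 0.1373 0.02  ]
```

View pics/w1.png

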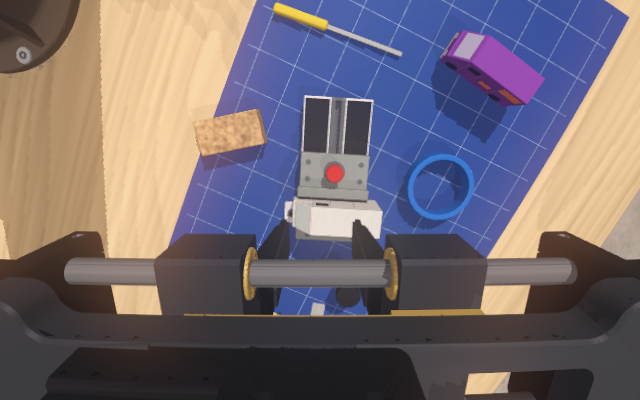

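The close view confirms the white van in the jaws at (335,215) and the red plunger at (334,173). The purple look-alike is at (490,70). Next I measure the vise yaw and the van outline from a magnified crop.

```bash
python3 - <<'E'
from h import *
import json
np.set_printoptions(precision=4,suppress=True)
c=json.load(open("w1.json"));im=cv2.imread("pics/w1.png")
r=(im[:,:,2].astype(int)>150)&(im[:,:,1]<90)&(im[:,:,0]<90);r[:150]=0;r[200:]=0
ys,xs=np.nonzero(r);print("red",xs.mean(),ys.mean(),len(xs),atz(c,[xs.mean(),ys.mean()],.049))
T=robot.calibration("top");it=cv2.imread("pics/top0.png");rt=(it[:,:,2].astype(int)>150)&(it[:,:,1]<90)&(it[:,:,0]<90);rt[:230]=0;rt[260:]=0;rt[:,:340]=0;rt[:,380:]=0
y2,x2=np.nonzero(rt);print("redtop",x2.mean(),y2.mean(),tri([(c,[xs.mean(),ys.mean()]),(T,[x2.mean(),y2.mean()])]))
w=cv2.resize(im[85:245,275:395],None,fx=5,fy=5,interpolation=cv2.INTER_CUBIC)[:,:]
w=w[:, :];w=cv2.resize(w,None,fx=.74,fy=.74)
t=cv2.resize(it[185:295,290:425],None,fx=4,fy=4,interpolation=cv2.INTER_CUBIC)
H=max(w.shape[0],t.shape[0]);t=cv2.resize(t,(800-w.shape[1],int(t.shape[0]*(800-w.shape[1])/t.shape[1])))
o=np.zeros((H,800,3),np.uint8);o[:w.shape[0],:w.shape[1]]=w;o[:t.shape[0],w.shape[1]:]=t;print(w.shape,t.shape,o.shape)
cv2.imwrite("pics/crop1.png",o)
E
```

```text
red 334.133064516129 173.28225806451613 248 [ 0.5112 -0.0491  0.049 ]
redtop 358.93055555555554 245.11111111111111 (array([ 0.5106, -0.0489,  0.0534]), [np.float64(0.3), np.float64(0.3)])
(592, 444, 3) (290, 356, 3) (592, 800, 3)
```

View pics/crop1.png

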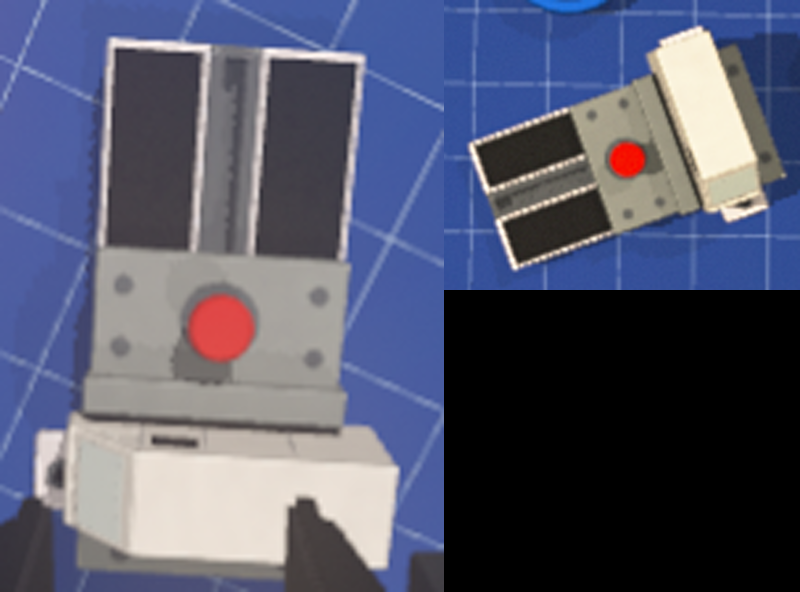

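```bash
python3 - <<'E'
from h import *
import json
np.set_printoptions(precision=4,suppress=True)
c=json.load(open("w1.json"));T=robot.calibration("top")
W=lambda u,v:[275+u/3.7-.4,85+v/3.7-.4]
P=lambda u,v:[290+(u-444)/2.637-.4,185+v/2.637-.4]
wa,wb=atz(c,W(108,38),.02),atz(c,W(364,55),.02)
ta,tb=atz(T,P(516,269),.02),atz(T,P(470,143),.02)
fa,fb=atz(T,P(785,176),.038),atz(T,P(736,44),.038)
ja,jb=atz(c,W(85,413),.0395),atz(c,W(342,431),.0395)
for n,a,b in [("wbase",wa,wb),("tbase",ta,tb),("tfix",fa,fb),("wjawface",ja,jb)]:
    d=b-a;print(n,a,b,"mid",(a+b)/2,np.linalg.norm(d),np.degrees(np.arctan2(d[1],d[0])))
m=(fa+fb)/2; e=(ta+tb)/2; d=e-m; print("axis",np.degrees(np.arctan2(d[1],d[0]))-90,np.linalg.norm(d[:2]))
pl=np.array([.5108,-.049])
for th in [22,23,24,25]:
    t=np.radians(th);vx=np.array([np.cos(t),np.sin(t)]);vy=np.array([-vx[1],vx[0]]);o=pl-vy*(-.072+.0364+.037)
    f=lambda X:np.round(1e3*np.array([(X[:2]-o)@vx,(X[:2]-o)@vy]),1)
    print(th,"org",o,*map(f,[wa,wb,ta,tb,fa,fb,ja,jb]))
    print("  van roof rear",f(atz(T,P(648,50),.072)),f(atz(T,P(704,28),.072)),"W",f(atz(c,W(398,467),.072)),f(atz(c,W(388,568),.072)),"roof front W",f(atz(c,W(132,460),.072)),"nose W",f(atz(c,W(37,433),.047)))
E
```

```text
wbase [0.4374 0.0215 0.02  ] [0.5191 0.0528 0.02  ] mid [0.4783 0.0371 0.02  ] 0.08746783311108954 20.94827266186143
tbase [0.4367 0.0194 0.02  ] [0.5186 0.0513 0.02  ] mid [0.4776 0.0354 0.02  ] 0.08791909747907573 21.26841122316104
tfix [ 0.5011 -0.1534  0.038 ] [ 0.5861 -0.1208  0.038 ] mid [ 0.5436 -0.1371  0.038 ] 0.09100334511823184 20.936360697005767
wjawface [ 0.4821 -0.0972  0.0395] [ 0.5667 -0.0658  0.0395] mid [ 0.5244 -0.0815  0.0395] 0.09029759400625995 20.350719123032096
axis 20.93278880490952 0.1846726518577682
22 org [ 0.5113 -0.0503] [-41.6  94.3] [45.8 92.7] [-43.1  92.6] [44.8 91.5] [-48.1 -91.7] [ 42.9 -93.4] [-44.7 -32.6] [ 45.6 -35.2]
  van roof rear [ 59.2 -34. ] [ 59.5 -71.7] W [ 59.1 -37.8] [ 59.1 -72.8] roof front W [-27.  -39.1] nose W [-60.5 -38.4]
23 org [ 0.5113 -0.0503] [-40.  95.] [47.4 91.8] [-41.5  93.4] [46.4 90.7] [-49.7 -90.9] [ 41.2 -94.2] [-45.3 -31.8] [ 44.9 -36. ]
  van roof rear [ 58.5 -35.1] [ 58.2 -72.7] W [ 58.4 -38.8] [ 57.8 -73.8] roof front W [-27.7 -38.6] nose W [-61.2 -37.4]
24 org [ 0.5114 -0.0503] [-38.4  95.7] [49. 91.] [-39.9  94.1] [47.9 89.9] [-51.3 -90. ] [ 39.6 -94.9] [-45.9 -31. ] [ 44.2 -36.7]
  van roof rear [ 57.9 -36.1] [ 56.9 -73.7] W [ 57.7 -39.8] [ 56.5 -74.8] roof front W [-28.4 -38.1] nose W [-61.9 -36.3]
25 org [ 0.5114 -0.0503] [-36.7  96.3] [50.5 90.1] [-38.3  94.8] [49.5 89. ] [-52.9 -89.1] [ 37.9 -95.5] [-46.4 -30.2] [ 43.6 -37.5]
  van roof rear [ 57.2 -37.1] [ 55.5 -74.7] W [ 56.9 -40.8] [ 55.1 -75.8] roof front W [-29.1 -37.6] nose W [-62.5 -35.2]
```

Vise yaw is about 21° and its origin about (0.511, -0.051). The plunger top is at (0.511, -0.049), and its triangulated height is near 50 mm, as it should be. I'll pinch the plunger.

Call:
jog_arm:
  moves:
    - [[0.0135,0.012,-0.05],[0,0,-0.061]]
    - [[0.0135,0.012,-0.1],[0,0,-0.061]]
    - [[0.0135,0.012,-0.14],[0,0,-0.061]]
    - [[0.0135,0.012,-0.17],[0,0,-0.061]]
    - [[0.0135,0.012,-0.19],[0,0,-0.061]]
    - [[0.0135,0.012,-0.2],[0,0,-0.061]]
    - [[0.0135,0.012,-0.202],[0,0,-0.061]]
    - [[0.0135,0.012,-0.202],[0,0,-0.061]]

```text
time_s: 3.92
position: [0.5101, -0.0462, 0.0517]
orientation: [[-0.362, 0.932, 0.001], [0.932, 0.362, -0.0], [-0.001, 0.001, -1.0]]
wrist_force: [-0.7, 0.6, 0.0]
opening: 0.0382
grasp_force: 0.0
```

Call:
jog_arm:
  moves:
    - [[0,0,0],[0,0,0]]
    - [[0,0,0],[0,0,0]]
    - [[0,0,0],[0,0,0]]
  fingers: 1

```text
time_s: 4.3
position: [0.5101, -0.0464, 0.0514]
orientation: [[-0.361, 0.932, 0.001], [0.932, 0.361, -0.0], [-0.001, 0.001, -1.0]]
wrist_force: [0.3, 1.3, 3.0]
opening: 0.0202
grasp_force: 30.0
```

Call:
jog_arm:
  moves:
    - [[0,0,-0.003],[0,0,0]]
    - [[0,0,-0.0055],[0,0,0]]
    - [[0,0,-0.0075],[0,0,0]]
    - [[0,0,-0.0075],[0,0,0]]

```text
time_s: 4.8
position: [0.5104, -0.0466, 0.0451]
orientation: [[-0.362, 0.932, 0.002], [0.932, 0.362, -0.001], [-0.001, 0.002, -1.0]]
wrist_force: [-4.4, -0.7, 24.6]
opening: 0.0203
grasp_force: 30.0
```

Call:
jog_arm:
  moves:
    - [[-0.0018,0.0047,0],[0,0,0]]
    - [[-0.0054,0.014,0],[0,0,0]]
    - [[-0.009,0.0234,0],[0,0,0]]
    - [[-0.0125,0.0327,0],[0,0,0]]
    - [[-0.0161,0.042,0],[0,0,0]]
    - [[-0.0197,0.0514,0],[0,0,0]]
    - [[-0.0222,0.0579,0],[0,0,0]]
    - [[-0.0222,0.0579,0],[0,0,0]]

```text
time_s: 5.8
position: [0.488, 0.0117, 0.045]
orientation: [[-0.362, 0.932, 0.002], [0.932, 0.362, -0.0], [-0.001, 0.002, -1.0]]
wrist_force: [-5.0, -0.2, 25.3]
opening: 0.02
grasp_force: 30.0
```

Call:
jog_arm:
  moves:
    - [[0,0,0],[0,0,0]]
    - [[0,0,0],[0,0,0]]
    - [[0,0,0.02],[0,0,0]]
    - [[0,0,0.06],[0,0,0]]
    - [[0,0,0.1],[0,0,0]]
    - [[0,0,0.1],[0,0,0]]
  fingers: 0.6

```text
time_s: 6.55
position: [0.4885, 0.0114, 0.1455]
orientation: [[-0.362, 0.932, 0.004], [0.932, 0.362, -0.0], [-0.002, 0.004, -1.0]]
wrist_force: [0.3, -0.3, -0.6]
opening: 0.0381
grasp_force: 0.0
```

```bash
python3 - <<'E'
from h import *
np.set_printoptions(precision=4,suppress=True)
im=robot.camera("top");save(im,"top2.png");c=robot.calibration("top")
i=im.astype(int);r=(i[:,:,0]>150)&(i[:,:,1]<90)&(i[:,:,2]<90);r[:220]=0;r[280:]=0;r[:,:310]=0;r[:,390:]=0
ys,xs=np.nonzero(r);print(len(xs),xs.mean() if len(xs) else 0,ys.mean() if len(xs) else 0)
if len(xs): print(atz(c,[xs.mean(),ys.mean()],.05))
print(robot.state()["position"],[ (d["position"],d["p"]) for d in robot.place_of("van","top")])
E
```

```text
0 0 0
[0.4878 0.0115 0.1441] [([247.7, 177.1], 0.76), ([387.1, 232.3], 0.7)]
```

Call:
jog_arm:
  moves:
    - [[0.02,-0.045,0],[0,0,0]]
    - [[0.04,-0.09,0],[0,0,0]]
    - [[0.06,-0.135,0],[0,0,0]]
    - [[0.0686,-0.152,0],[0,0,0]]
    - [[0.0686,-0.152,0],[0,0,0]]

```text
time_s: 7.28
position: [0.5558, -0.1408, 0.1421]
orientation: [[-0.36, 0.933, -0.002], [0.933, 0.36, 0.001], [0.002, -0.002, -1.0]]
wrist_force: [-0.5, 0.0, 0.4]
opening: 0.0382
grasp_force: 0.0
```

```bash
python3 - <<'E'
from h import *
np.set_printoptions(precision=4,suppress=True)
s=robot.state();c=robot.calibration("wrist");im=robot.camera("wrist");save(im,"w3.png");print(s["position"])
o=np.array([.5112,-.0508]);t=np.radians(21);vx=np.array([np.cos(t),np.sin(t)]);vy=np.array([-vx[1],vx[0]])
f=lambda X:np.round(1e3*np.array([(X[:2]-o)@vx,(X[:2]-o)@vy]),1)
print("tcp",f(s["position"]))
i=im.astype(int);r=(i[:,:,0]>150)&(i[:,:,1]<90)&(i[:,:,2]<90)
n,l,st,ce=cv2.connectedComponentsWithStats(r.astype(np.uint8))
for k in range(1,n):
    if st[k,4]>60: print("red",ce[k],st[k,4],f(atz(c,ce[k],.05)))
# expected van outline overlay
E
```

```text
[ 0.5558 -0.1408  0.1421]
tcp [  9.4 -99.9]
red [309.6748   4.435 ] 246 [ 1.2 56.6]
```

View pics/w3.png

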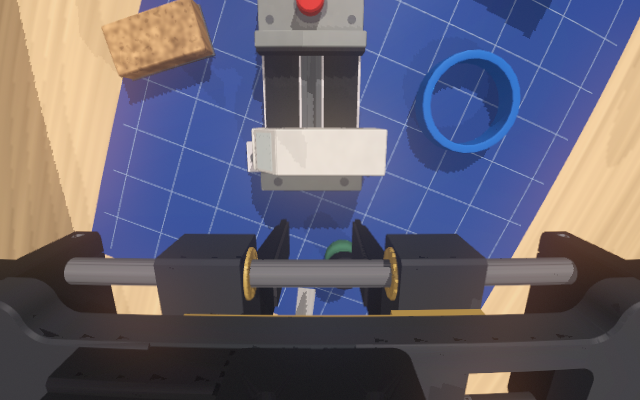

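Call:
jog_arm:
  moves:
    - [[0,0,-0.03],[0,0,0]]
    - [[0,0,-0.06],[0,0,0]]
    - [[0,0,-0.07],[0,0,0]]
    - [[-0.0036,0.0093,-0.07],[0,0,0]]
    - [[-0.0057,0.0149,-0.07],[0,0,0]]
    - [[-0.0072,0.0187,-0.07],[0,0,0]]
    - [[-0.0086,0.0224,-0.07],[0,0,0]]
    - [[-0.0104,0.0271,-0.07],[0,0,0]]

```text
time_s: 8.32
position: [0.546, -0.1133, 0.074]
orientation: [[-0.361, 0.932, 0.001], [0.932, 0.361, -0.0], [-0.001, 0.001, -1.0]]
wrist_force: [1.3, -1.9, 3.7]
opening: 0.0377
grasp_force: 1.8
```

Call:
jog_arm:
  moves:
    - [[-0.0014,0.0037,0],[0,0,0]]
    - [[-0.0029,0.0075,0],[0,0,0]]
    - [[-0.0043,0.0112,0],[0,0,0]]
    - [[-0.0057,0.0149,0],[0,0,0]]
    - [[-0.0072,0.0187,0],[0,0,0]]
    - [[-0.0086,0.0224,0],[0,0,0]]

```text
time_s: 9.07
position: [0.5368, -0.0905, 0.0732]
orientation: [[-0.362, 0.932, -0.001], [0.932, 0.362, 0.0], [0.001, -0.001, -1.0]]
wrist_force: [0.6, 0.3, 0.4]
opening: 0.0378
grasp_force: 0.0
```

```bash
python3 - <<'E'
from h import *
np.set_printoptions(precision=4,suppress=True)
s=robot.state();a=robot.camera("scene");b=robot.camera("wrist")
print(s["position"],s["wrist_force"])
a=cv2.resize(a[160:300,170:360],None,fx=4,fy=4,interpolation=cv2.INTER_CUBIC)
save(a,"s4.png");save(b,"w4.png")
E
```

```text
[ 0.5368 -0.0905  0.0732] [0.6228 0.3258 0.3728]
```

View pics/w4.png

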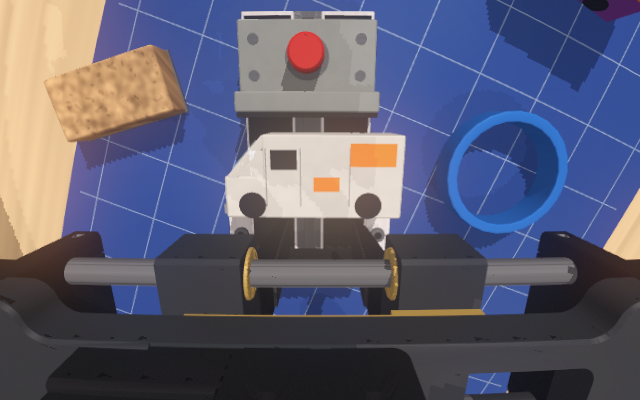

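The van now lies with its orange filler up. Its roof edge runs (265,134) to (405,135) and its underside edge (229,217) to (401,217).

```bash
python3 - <<'E'
from h import *
np.set_printoptions(precision=4,suppress=True)
c=robot.calibration("wrist")
o=np.array([.5112,-.0508]);t=np.radians(21);vx=np.array([np.cos(t),np.sin(t)]);vy=np.array([-vx[1],vx[0]])
f=lambda X:np.round(1e3*np.array([(X[:2]-o)@vx,(X[:2]-o)@vy]),1)
for n,p,z in [("roofrear",[405,135],.056),("undrear",[401,217],.056),("undfront",[229,217],.056),("nose",[226,178],.056),("rooffront",[265,134],.056),("jawL",[235,112],.0395),("jawR",[379,112],.0395),("plunger",[305.5,51],.05),("baseL",[238,13],.02),("baseR",[374,13],.02)]: print(n,f(atz(c,p,z)))
E
```

```text
roofrear [59.9 15.2]
undrear [ 61.1 -35.6]
undfront [-47.5 -36.1]
nose [-47.5 -11.1]
rooffront [-22.6  15.3]
jawL [-44.2  28.3]
jawR [47.  28.6]
plunger [ 1.3 62.1]
baseL [-44.2  92. ]
baseR [44.7 92.1]
```

The van sits about 5 mm too far toward vise +x. I'll nudge its rear end 5 mm toward -x with closed fingers before clamping.

Call:
jog_arm:
  moves:
    - [[0,0,0.035],[0,0,0]]
    - [[0.015,0.016,0.04],[0,0,0]]
    - [[0.04,0.041,0.04],[0,0,0]]
    - [[0.06,0.062,0.04],[0,0,0]]
    - [[0.06,0.062,0.03],[0,0,0]]
    - [[0.06,0.062,0],[0,0,0]]
    - [[0.06,0.062,-0.027],[0,0,0]]
    - [[0.06,0.062,-0.027],[0,0,0]]
  fingers: 1

```text
time_s: 10.18
position: [0.5957, -0.0289, 0.0442]
orientation: [[-0.361, 0.932, -0.004], [0.932, 0.361, 0.001], [0.002, -0.004, -1.0]]
wrist_force: [-0.0, 1.2, -0.1]
opening: 0.0006
grasp_force: 0.0
```

```bash
cat >> h.py <<'E'
o=np.array([.5112,-.0508]);_t=np.radians(21);vx=np.array([np.cos(_t),np.sin(_t)]);vy=np.array([-vx[1],vx[0]])
f=lambda X:np.round(1e3*np.array([(X[:2]-o)@vx,(X[:2]-o)@vy]),1)
E
python3 - <<'E'
from h import *
np.set_printoptions(precision=4,suppress=True)
s=robot.state();print(s["time_s"],s["position"],f(np.array(s["position"])),s["wrist_force"],s["opening"])
b=robot.camera("wrist");save(b,"w5.png");a=robot.camera("scene")
save(np.vstack([cv2.resize(b[:,:],None,fx=.8,fy=.8),]),"w5s.png")
E
```

```text
10.175 [ 0.5957 -0.0289  0.0442] [86.8 -9.8] [-0.0317  1.2405 -0.1158] 0.0006338432325108013
```

View pics/w5.png

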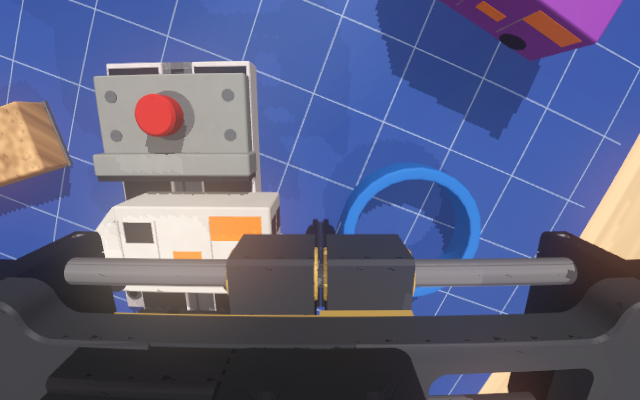

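Call:
jog_arm:
  moves:
    - [[-0.005,-0.0019,0],[0,0,0]]
    - [[-0.0093,-0.0036,0],[0,0,0]]
    - [[-0.0112,-0.0043,0],[0,0,0]]
    - [[-0.0121,-0.0047,0],[0,0,0]]
    - [[-0.0131,-0.005,0],[0,0,0]]

```text
time_s: 10.9
position: [0.5841, -0.034, 0.0466]
orientation: [[-0.362, 0.932, 0.0], [0.932, 0.362, -0.0], [-0.0, 0.0, -1.0]]
wrist_force: [0.2, -1.1, 0.5]
opening: 0.0003
grasp_force: 0.0
```

Call:
jog_arm:
  moves:
    - [[-0.001,-0.0004,0],[0,0,0]]
    - [[-0.002,-0.0008,0],[0,0,0]]
    - [[-0.003,-0.0012,0],[0,0,0]]

```text
time_s: 11.28
position: [0.581, -0.0351, 0.0465]
orientation: [[-0.362, 0.932, -0.0], [0.932, 0.362, 0.0], [0.0, -0.0, -1.0]]
wrist_force: [-0.3, -0.1, 0.0]
opening: 0.0003
grasp_force: 0.0
```

```bash
python3 - <<'E'
from h import *
np.set_printoptions(precision=4,suppress=True)
s=robot.state();print(s["time_s"],f(np.array(s["position"])),s["wrist_force"])
c=robot.calibration("wrist");b=robot.camera("wrist");save(b,"w6.png")
# orange patches
hsv=cv2.cvtColor(b,cv2.COLOR_RGB2HSV);m=cv2.inRange(hsv,(8,150,150),(22,255,255))
for c_,n in [(c,"w6")]:
    k,l,st,ce=cv2.connectedComponentsWithStats(m)
    for i in range(1,k):
        if st[i,4]>100: x,y,w,h,a=st[i];print(st[i],f(atz(c_,[x,y],.056)),f(atz(c_,[x+w-1,y],.056)),f(atz(c_,[x+w-1,y+h-1],.056)))
E
```

```text
11.275 [ 70.8 -10.4] [-0.3131 -0.0868  0.0249]
[501   3  28  20 216] [155.1 113.9] [168.3 114.5] [169.4 106.2]
[549  13  56  35 775] [179.4 110.6] [208.  112.4] [210.7  96.9]
[240 215  51  22 967] [28.2  9.9] [55. 10.] [54.8 -2. ]
[203 249  28  10 236] [  6.2 -10.1] [21.4 -9.9] [ 20.9 -15.4]
```

Call:
jog_arm:
  moves:
    - [[-0.0009,-0.0004,0],[0,0,0]]
    - [[-0.0019,-0.0007,0],[0,0,0]]
    - [[-0.0028,-0.0011,0],[0,0,0]]
    - [[-0.0037,-0.0014,0],[0,0,0]]
    - [[-0.0047,-0.0018,0],[0,0,0]]

```text
time_s: 11.95
position: [0.5765, -0.0369, 0.0466]
orientation: [[-0.362, 0.932, 0.0], [0.932, 0.362, 0.0], [-0.0, 0.0, -1.0]]
wrist_force: [2.5, 1.4, -0.7]
opening: 0.0006
grasp_force: 0.8
```

```bash
cat > m.py <<'E'
from h import *
np.set_printoptions(precision=4,suppress=True)
def orange(name="wrist"):
    s=robot.state();c=robot.calibration(name);b=robot.camera(name)
    print(round(s["time_s"],2),f(np.array(s["position"])),s["position"][2],s["wrist_force"])
    m=cv2.inRange(cv2.cvtColor(b,cv2.COLOR_RGB2HSV),(8,150,150),(22,255,255))
    k,l,st,ce=cv2.connectedComponentsWithStats(m)
    for i in range(1,k):
        x,y,w,h,a=st[i];p=f(atz(c,[x+w-.5,y],.056))
        if a>100 and abs(p[0])<80 and abs(p[1])<90: print(st[i],f(atz(c,[x-.5,y],.056)),p,f(atz(c,[x+w-.5,y+h-1],.056)))
    return b
if __name__=="__main__": orange()
E
python3 m.py
```

```text
11.95 [ 65.9 -10.5] 0.04656559613999426 [ 2.4991  1.3554 -0.6522]
[245 215  51  20 964] [25.8  9.8] [53.1 10. ] [52.9 -0.9]
[208 250  23   9 189] [  3.8 -10.7] [ 16.7 -10.6] [ 16.3 -15.4]
```

Call:
jog_arm:
  moves:
    - [[-0.0009,-0.0004,0],[0,0,0]]
    - [[-0.0019,-0.0007,0],[0,0,0]]
    - [[-0.0028,-0.0011,0],[0,0,0]]
    - [[-0.0033,-0.0013,0],[0,0,0]]
    - [[0.012,0.005,0],[0,0,0]]
    - [[0.016,0.006,0.04],[0,0,0]]
    - [[0.016,0.006,0.1],[0,0,0]]
    - [[-0.01,0.003,0.11],[0,0,0]]
  fingers: 1

```text
time_s: 13.0
position: [0.5679, -0.0342, 0.1599]
orientation: [[-0.362, 0.932, 0.006], [0.932, 0.362, -0.001], [-0.003, 0.005, -1.0]]
wrist_force: [-0.1, 0.2, -1.0]
opening: 0.0004
grasp_force: 0.0
```

Call:
jog_arm:
  moves:
    - [[-0.02,-0.029,0],[0,0,0]]
    - [[-0.041,-0.0585,0],[0,0,0]]
    - [[-0.041,-0.0585,0],[0,0,0]]
  fingers: 0.6

```text
time_s: 13.38
position: [0.5241, -0.0938, 0.1567]
orientation: [[-0.36, 0.933, -0.001], [0.933, 0.36, 0.0], [0.0, -0.001, -1.0]]
wrist_force: [-0.5, 0.3, 0.7]
opening: 0.0248
grasp_force: 0.0
```

```bash
python3 - <<'E'
from m import *
import json
c=robot.calibration("wrist");json.dump({k:np.array(v).tolist() for k,v in c.items()},open("w7.json","w"))
b=orange();save(b,"w7.png")
save(cv2.resize(b[20:260,150:470],None,fx=2.5,fy=2.5,interpolation=cv2.INTER_CUBIC),"w7c.png")
E
```

```text
13.38 [ -3.4 -44.8] 0.15669184915149864 [-0.5429  0.3011  0.7   ]
[350 138  31  15 438] [22.1  9.8] [48.9  9.9] [49.5 -2.1]
[325 162  16   9 144] [  0.6 -11. ] [ 14.7 -11. ] [ 14.8 -18.1]
```

View pics/w7c.png

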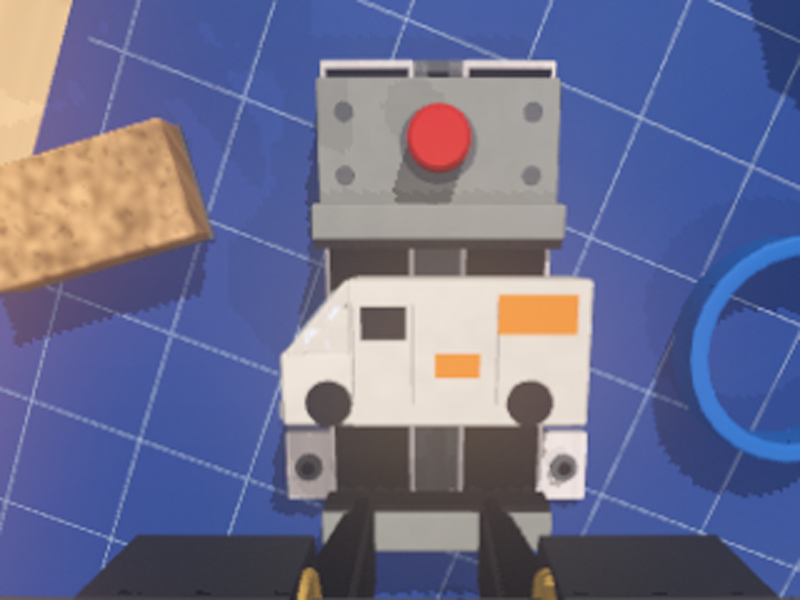

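The van is centred on the jaws: its middle is at column 435, against 439 for the sliding jaw and 437 for the fixed jaw. Its filler faces up and it is nearly square. Next I'll pinch the plunger again.

Call:
jog_arm:
  moves:
    - [[-0.015,0.045,0],[0,0,0]]
    - [[-0.035,0.1,0],[0,0,0]]
    - [[-0.035,0.103,-0.02],[0,0,0]]
    - [[-0.035,0.103,-0.06],[0,0,0]]
    - [[-0.035,0.103,-0.09],[0,0,0]]
    - [[-0.035,0.103,-0.103],[0,0,0]]
    - [[-0.035,0.103,-0.106],[0,0,0]]
    - [[-0.035,0.103,-0.106],[0,0,0]]

```text
time_s: 14.42
position: [0.4908, 0.0106, 0.0511]
orientation: [[-0.362, 0.932, 0.001], [0.932, 0.362, -0.0], [-0.0, 0.001, -1.0]]
wrist_force: [-0.2, 0.5, 0.2]
opening: 0.0383
grasp_force: 0.0
```

Call:
jog_arm:
  moves:
    - [[-0.0018,-0.0012,0],[0,0,0]]
    - [[-0.0018,-0.0012,0],[0,0,0]]
    - [[-0.0018,-0.0012,0],[0,0,0]]
    - [[-0.0018,-0.0012,0],[0,0,0]]
    - [[-0.0018,-0.0012,-0.003],[0,0,0]]
    - [[-0.0018,-0.0012,-0.0055],[0,0,0]]
    - [[-0.0018,-0.0012,-0.0072],[0,0,0]]
    - [[-0.0018,-0.0012,-0.0072],[0,0,0]]
  fingers: 1

```text
time_s: 15.42
position: [0.489, 0.0092, 0.0447]
orientation: [[-0.362, 0.932, 0.002], [0.932, 0.362, -0.0], [-0.001, 0.002, -1.0]]
wrist_force: [-3.9, -0.1, 24.5]
opening: 0.0204
grasp_force: 30.0
```

Call:
jog_arm:
  moves:
    - [[0.0018,-0.0047,0],[0,0,0]]
    - [[0.0043,-0.0112,0],[0,0,0]]
    - [[0.0068,-0.0177,0],[0,0,0]]
    - [[0.0093,-0.0243,0],[0,0,0]]
    - [[0.0118,-0.0308,0],[0,0,0]]
    - [[0.0136,-0.0355,0],[0,0,0]]
    - [[0.015,-0.0392,0],[0,0,0]]
    - [[0.015,-0.0392,0],[0,0,0]]

```text
time_s: 16.42
position: [0.5041, -0.0303, 0.0447]
orientation: [[-0.362, 0.932, 0.002], [0.932, 0.362, -0.001], [-0.001, 0.002, -1.0]]
wrist_force: [-4.4, -2.2, 23.5]
opening: 0.0198
grasp_force: 30.0
```

Call:
jog_arm:
  moves:
    - [[0.0004,-0.0009,0],[0,0,0]]
    - [[0.0007,-0.0019,0],[0,0,0]]
    - [[0.0011,-0.0028,0],[0,0,0]]
    - [[0.0011,-0.0028,0],[0,0,0]]

```text
time_s: 16.92
position: [0.505, -0.0327, 0.0447]
orientation: [[-0.362, 0.932, 0.002], [0.932, 0.362, -0.0], [-0.001, 0.001, -1.0]]
wrist_force: [-3.5, -0.1, 23.8]
opening: 0.0203
grasp_force: 30.0
```

Call:
jog_arm:
  moves:
    - [[0.0002,-0.0005,0],[0,0,0]]
    - [[0.0004,-0.001,0],[0,0,0]]
    - [[0.0006,-0.0014,0],[0,0,0]]
    - [[0.0007,-0.0019,0],[0,0,0]]

```text
time_s: 17.42
position: [0.5056, -0.0343, 0.0447]
orientation: [[-0.362, 0.932, 0.001], [0.932, 0.362, 0.0], [-0.0, 0.001, -1.0]]
wrist_force: [-3.9, 6.0, 23.5]
opening: 0.0201
grasp_force: 30.0
```

Call:
jog_arm:
  moves:
    - [[0.0002,-0.0005,0],[0,0,0]]
    - [[0.0004,-0.001,0],[0,0,0]]
    - [[0.0004,-0.001,0],[0,0,0]]

```text
time_s: 17.8
position: [0.5056, -0.0345, 0.0447]
orientation: [[-0.361, 0.932, 0.001], [0.932, 0.361, 0.001], [0.001, 0.001, -1.0]]
wrist_force: [-4.6, 10.6, 25.5]
opening: 0.0204
grasp_force: 30.0
```

Call:
jog_arm:
  moves:
    - [[0.0002,-0.0005,0],[0,0,0]]
    - [[0.0002,-0.0005,0.002],[0,0,0]]
    - [[0.0002,-0.0005,0.004],[0,0,0]]
    - [[0.0002,-0.0005,0.006],[0,0,0]]
    - [[0.0002,-0.0005,0.0072],[0,0,0]]
    - [[0.0002,-0.0005,0.0072],[0,0,0]]

```text
time_s: 18.55
position: [0.5055, -0.0346, 0.0506]
orientation: [[-0.361, 0.932, -0.001], [0.932, 0.361, 0.002], [0.002, -0.0, -1.0]]
wrist_force: [-0.6, 13.3, 5.2]
opening: 0.0201
grasp_force: 30.0
```

Call:
jog_arm:
  moves:
    - [[0,0,0],[0,0,0]]
    - [[0,0,0],[0,0,0]]
    - [[0,0,0],[0,0,0]]
    - [[0,0,0.03],[0,0,0]]
    - [[0,0,0.07],[0,0,0]]
    - [[0.015,-0.039,0.11],[0,0,0]]
    - [[0.024,-0.061,0.11],[0,0,0]]
    - [[0.024,-0.061,0.11],[0,0,0]]
  fingers: 0.6

```text
time_s: 19.55
position: [0.53, -0.0982, 0.1598]
orientation: [[-0.36, 0.933, -0.0], [0.933, 0.36, 0.0], [0.0, -0.0, -1.0]]
wrist_force: [-0.5, -0.1, 1.0]
opening: 0.0381
grasp_force: 0.0
```

```bash
python3 - <<'E'
from m import *
c=robot.calibration("wrist");b=orange();save(b,"w8.png")
save(cv2.resize(b[20:260,150:470],None,fx=2.5,fy=2.5,interpolation=cv2.INTER_CUBIC),"w8c.png")
i=b.astype(int);r=(i[:,:,0]>150)&(i[:,:,1]<90)&(i[:,:,2]<90);n,l,st,ce=cv2.connectedComponentsWithStats(r.astype(np.uint8))
for k in range(1,n):
    if st[k,4]>60: print("red",ce[k],st[k],f(atz(c,ce[k],.05)))
E
```

```text
19.55 [  0.5 -51. ] 0.15978654607880538 [-0.4586 -0.0776  1.017 ]
[344 172  30  14 418] [ 21.7 -26.7] [ 48.7 -26.7] [ 49.2 -38.6]
[320 194  16   9 139] [  0.2 -47.1] [ 14.8 -47.1] [ 14.9 -54.6]
red [320.4722 122.4915] [309 111  24  24 468] [ 1.  16.5]
```

View pics/w8c.png

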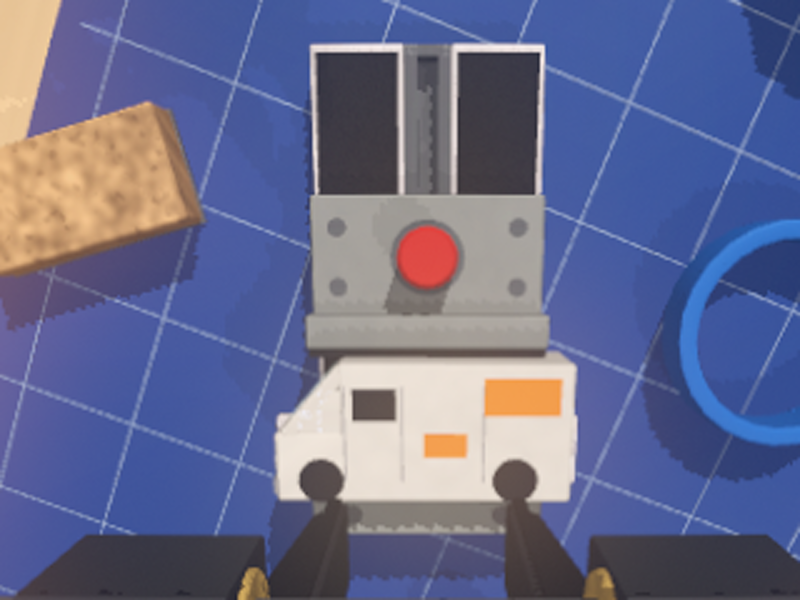

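The van lies flat and square between the jaws, filler up. Its middle is at column 425 against 427 for the jaws. The plunger at (427,257) is up, which puts the opening at about 52 mm.

```bash
python3 -c "
from rig import robot
print(robot.finish_job())"
```

```text
the job is handed in; nothing more can be done
None
```

The job is handed in: the white van lies filler side up, square and centred to within about 1 mm, held snug at a jaw opening of about 52 mm. The plunger is back up, so the jaw is locked, and I did not touch anything else on the bench.

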